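# Wipe the brass chips off the test-bench plate

## Task

Take the scraper block with the green grip, and with its black blade wipe both brass chips along the dark steel plate and off its end into the red catch tray; touch the chips only with the scraper. Then stand the scraper back on the bench, upright, where you took it from.

Things in the scene. Friction and masses are not known exactly. Their poses are not given: they have to be found in the camera images.
- plate: fixed dark steel plate 150 (x) x 200 (y) x 40 mm high, with a red open tray fixed to its +y end. Origin: centre of the plate's underside, on the bench; z up. The tray spans y 100 to 220, x -90 to 90 mm; floor 4 mm, rim 30 mm above the bench, walls 4 mm, no wall along the plate's edge: what is pushed over the edge (y = 100 mm) drops in.
- scraper: loose upright block, 0.2 to 0.4 kg: black blade 120 (x) x 16 (y) x 25 mm high, above it a green grip bar 80 (x) x 28 (y) mm, 25 to 80 mm above the underside. Origin: centre of the blade's underside; x along the blade, z up; either face can push. A steel V-block and a wooden block with a black knob stand in similar places: not needed.
- chip_a: loose brass chip, 18 x 15 mm, 8 mm high, 15 g, flat on the dark plate at the start, its centre at least 40 mm from the plate's two y ends and within 35 mm of the plate's centre line. Origin: centre of its underside.
- chip_b: loose brass chip, 18 x 15 mm, 8 mm high, 15 g, flat on the dark plate at the start, its centre at least 40 mm from the plate's two y ends and within 35 mm of the plate's centre line. Origin: centre of its underside.
Things that resemble listed ones, but are neither listed nor needed, are in the scene too. Several things look just like the scraper: the one meant starts farthest to the robot's right.

How it is judged:
By the outcome, as a careful person would: the job done as asked, in the order asked, and still so for the second after the job is handed in, with the robot touching nothing.
It also fails if it takes over 58 s, if anything falls off the work surface, if the arm or the gripper's body presses on something with over 40 N, if the wrist force passes 120 N, or if a joint passes its speed limit or range.

## Robot

A 6-joint arm with a two-finger parallel gripper is mounted at the origin on the work surface. World frame = base frame: x ahead of the robot, y to its left, z up, the work surface at z = 0. Lengths are in m, angles in degrees, forces in N, time in s.
With the tool pointing down it reaches from about 0.325 to 0.85 m from the base axis. Payload 15.5 kg.
Tool frame: the origin (TCP) lies at the very end of the fingers, on their centre line; the grasp point (between the pads) lies arm.grip_depth behind it (arm.grip_depth is the distance from the TCP to the grasp point, in m); z points along the fingers, y is the line along which they close (so a half turn about z gives the same grasp; the last joint's range is limited). The gripper opens to 91 mm and grips with 3 to 60 N. Pads are 32 mm wide; open, the fingers measure 118 mm over their backs; the gripper's body (76 mm by 178 mm) begins 60 mm behind the grasp point.
Start: joints at [67.466, 28.281, 77.091, -0, 74.628, -5.472], TCP at [0.183, 0.597, 0.214] pointing down, gripper open.
Joint ranges: [-166.48, 166.48], [-47.26, 123.95], [12.59, 153.08], [-70.14, 250.14], [6.76, 159.57], [-176.63, 176.63]. Speed limits (degrees/s): [108.29, 108.29, 147.25, 172.46, 172.46, 172.46].

## Interface

Orientations are given as a 3x3 rotation matrix whose columns are the frame's x, y, z axes.
In Python, from rig import arm gives the robot as it stands. Calls block until the motion is done:
- arm.move_to(position, orientation): joint-space move of the TCP to a pose.
- arm.move_l(position, orientation=None, feed=0.15): straight line of the TCP; orientation=None keeps the orientation; feed is the mean speed in m/s.
- arm.move_joints(angles): joint-space move.
- arm.grip(opening): finger opening in m; the grip force is fixed at half the most; returns when the fingers have stopped.
- arm.sleep(seconds).
- arm.solve_ik(position, orientation): joint angles nearest the present ones, or None.
- arm.snapshot(name): name is "side" or "top"; returns the picture (480x640x3 uint8, red, green, blue); there is no depth.
- arm.get_calibration(name): a dict with "intrinsics" (3x3 intrinsics, pixels), "k1" (the pictures are not rectified: a ray, as slopes to the right and down, at radius r is drawn at 1 + k1 r^2 times it, then the intrinsics apply), "cam_to_world" (4x4, takes a point from camera to world coordinates). Camera axes: x right, y down, z forward; pixel columns grow to the right and rows downward; lengths in m; the calibration is good to about 2 mm. A picture is of the moment at which its call begins. get_calibration takes no time and is no camera call.
A pose or a line that the arm cannot do raises arm.Unreachable and nothing moves.
- arm.sign_off(): hands the job in; it is judged then, once.
Readings, each from a call of its own:
- arm.current_t(): time.
- arm.current_joint_positions(): joint angles.
- arm.current_dq(): joint speeds.
- arm.current_tau(): joint torques, N m.
- arm.current_ee_pos(): TCP position.
- arm.current_tool_rot(): TCP orientation.
- arm.current_force(): force on the tool from outside, world axes, zero at the start.
- arm.current_torque(): the same for the moment, N m.
- arm.current_width(): finger opening in m.
- arm.current_grasp_force(): force on a finger pad.
Only numpy, scipy, OpenCV 4.12 (cv2) and the standard library are available. Lean on these libraries where they do the work, as an engineer would, in place of code of your own. Each camera call takes 0.05 s, during which the arm holds its last target. There are 200 camera calls.

## Working session

There is one attempt and no reset: what is moved stays moved. The work goes in short steps, each a Python script; the robot and the scene stay as the last script left them, time stands still between calls to the robot, and variables do not carry over. Pictures are saved under pics/ and viewed, at most 10 in all, crops included, and the job is handed in when it is done.

```bash
mkdir -p pics; ls; python3 - <<'E'
from rig import arm
import cv2,numpy as np
for n in("side","top"):
    cv2.imwrite(f"pics/{n}0.png",arm.snapshot(n)[:,:,::-1])
    c=arm.get_calibration(n);print(n,c)
print(arm.grip_depth,arm.current_t(),arm.current_tool_rot())
E
```

```text
pics
side {'intrinsics': array([[592.74842194,   0.        , 320.93190073],
       [  0.        , 592.74842194, 248.50787052],
       [  0.        ,   0.        ,   1.        ]]), 'k1': 0.004089683591097489, 'cam_to_world': array([[-0.33115129,  0.66115532, -0.67321057,  1.52873178],
       [ 0.94354751,  0.22632183, -0.24186057,  0.610181  ],
       [-0.00754516, -0.71529859, -0.69877821,  1.18338821],
       [ 0.        ,  0.        ,  0.        ,  1.        ]])}
top {'intrinsics': array([[511.50468812,   0.        , 319.72053492],
       [  0.        , 511.50468812, 248.75381089],
       [  0.        ,   0.        ,   1.        ]]), 'k1': -0.12933855104389927, 'cam_to_world': array([[ 0.00476901, -0.99042064,  0.13800076,  0.25265299],
       [-0.99993019, -0.00323118,  0.01136553,  0.18758644],
       [-0.01081075, -0.13804533, -0.99036691,  1.43305083],
       [ 0.        ,  0.        ,  0.        ,  1.        ]])}
0.0188 0.1 [[-9.55994971e-01  2.93382793e-01 -3.89854872e-04]
 [ 2.93383040e-01  9.55994464e-01 -9.87991322e-04]
 [ 8.28394459e-05 -1.05889154e-03 -9.99999436e-01]]
```

View pics/side0.png

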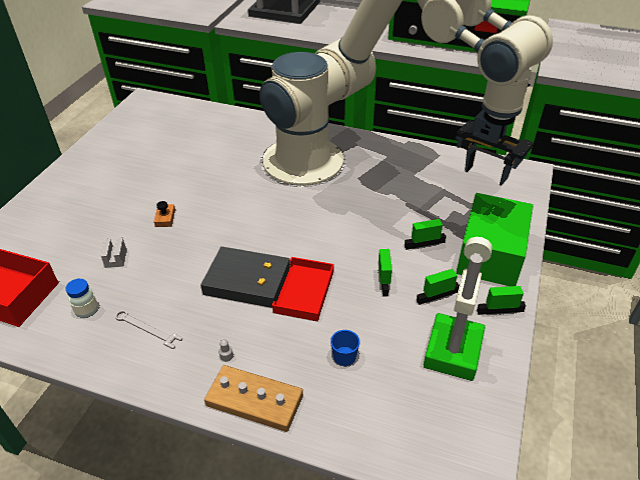

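View pics/top0.png

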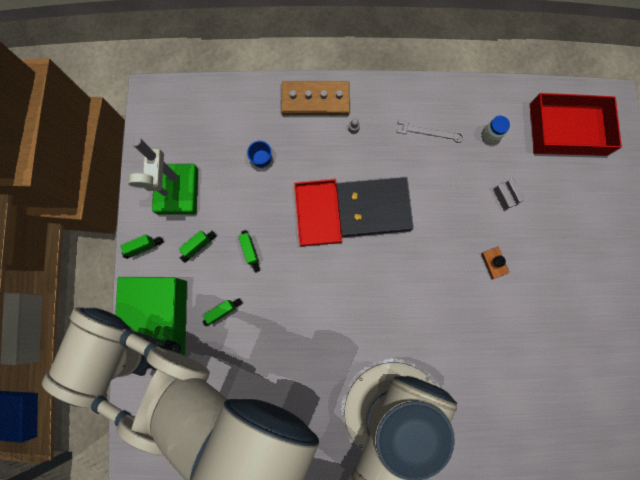

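The four scraper lookalikes in top view are at (142,245), (198,245), (249,251) and (222,311). The green box and stand aren't scrapers, and the V-block (508,194) and the knob block (496,262) aren't needed. The one farthest to the robot's right (−y, so rightmost in the top image) is (249,251), which is (385,270) in the side view. The plate is at (375,207) with the tray on its +y side, and the chips are at (354,195) and (357,217). I'll check with a close crop.

```bash
cat > h.py <<'E'
import numpy as np,cv2
from rig import arm
def ray(n,p):
    c=arm.get_calibration(n);K=c["intrinsics"];T=c["cam_to_world"]
    d=np.linalg.inv(K)@[p[0],p[1],1.];q=d[:2].copy();u=q.copy()
    for _ in range(20):u=q/(1+c["k1"]*(u@u))
    return T[:3,3],T[:3,:3]@np.r_[u,1]
def onz(n,p,z):
    o,d=ray(n,p);return o+d*(z-o[2])/d[2]
def tri(ps,pt):
    (a,u),(b,v)=ray("side",ps),ray("top",pt)
    s=np.linalg.lstsq(np.c_[u,-v],b-a,rcond=None)[0]
    p,q=a+s[0]*u,b+s[1]*v
    return (p+q)/2,np.linalg.norm(p-q)
E
python3 - <<'E'
import cv2,numpy as np
s=cv2.imread("pics/side0.png");t=cv2.imread("pics/top0.png")
def c(im,x,y,w,h,W,H):return cv2.resize(im[y:y+h,x:x+w],(W,H),interpolation=cv2.INTER_NEAREST)
a=np.hstack([c(t,220,220,60,60,300,300),c(t,280,165,150,90,500,300)])
b=np.hstack([c(s,355,240,60,60,300,300),c(s,190,235,150,90,500,300)])
cv2.imwrite("pics/m0.png",np.vstack([a,b]))
for n,im,(x,y,w,h) in(("top",t,(230,225,40,50)),("side",s,(370,240,30,60))):
    r=im[y:y+h,x:x+w].astype(int);g=(r[...,1]>1.6*r[...,2])&(r[...,1]>1.6*r[...,0])&(r[...,1]>60)
    print(n,np.unique(r[...,1][g]//10*10,return_counts=True))
    for k in range(0,h,3):print(y+k,' '.join('%3d'%(v if m else 0) for v,m in zip(r[k,:,1],g[k])))
E
```

```text
top (array([ 60,  70,  80,  90, 100, 110, 120, 130, 140, 150, 160, 170]), array([  6,   4,  10,   9,   4,   9,   3,  24,  20,  29, 177,  24]))
225   0   0   0   0   0   0   0   0   0   0   0   0   0   0   0   0   0   0   0   0   0   0   0   0   0   0   0   0   0   0   0   0   0   0   0   0   0   0   0   0
228   0   0   0   0   0   0   0   0   0   0   0   0   0   0   0   0   0   0   0   0   0   0   0   0   0   0   0   0   0   0   0   0   0   0   0   0   0   0   0   0
231   0   0   0   0   0   0   0   0   0   0   0   0   0   0   0   0   0   0   0   0   0   0   0   0   0   0   0   0   0   0   0   0   0   0   0   0   0   0   0   0
234   0   0   0   0   0   0   0   0   0   0   0 127 129 139 149 159 160 135   0   0   0   0   0   0   0   0   0   0   0   0   0   0   0   0   0   0   0   0   0   0
237   0   0   0   0   0   0   0   0   0 151 161 163 165 164 165 164 167 164 135  82   0   0   0   0   0   0   0   0   0   0   0   0   0   0   0   0   0   0   0   0
240   0   0   0   0   0   0   0   0   0   0 154 162 165 163 163 162 163 166 164 135  85   0   0   0   0   0   0   0   0   0   0   0   0  
[... 3818 characters left out ...]
  74  81  83  84  83  82  84  83  80  74 104   0   0   0   0   0   0   0   0   0
285   0   0   0   0   0   0   0   0   0   0   0   0   0   0   0   0   0   0   0   0   0   0   0   0   0   0   0   0   0   0
288   0   0   0   0   0   0   0   0   0   0   0   0   0   0   0   0   0   0   0   0   0   0   0   0   0   0   0   0   0   0
291   0   0   0   0   0   0   0   0   0   0   0   0   0   0   0   0   0   0   0   0   0   0   0   0   0   0   0   0   0   0
294   0   0   0   0   0   0   0   0   0   0   0   0   0   0   0   0   0   0   0   0   0   0   0   0   0   0   0   0   0   0
297   0   0   0   0   0   0   0   0   0   0   0   0   0   0   0   0   0   0   0   0   0   0   0   0   0   0   0   0   0   0
```

View pics/m0.png

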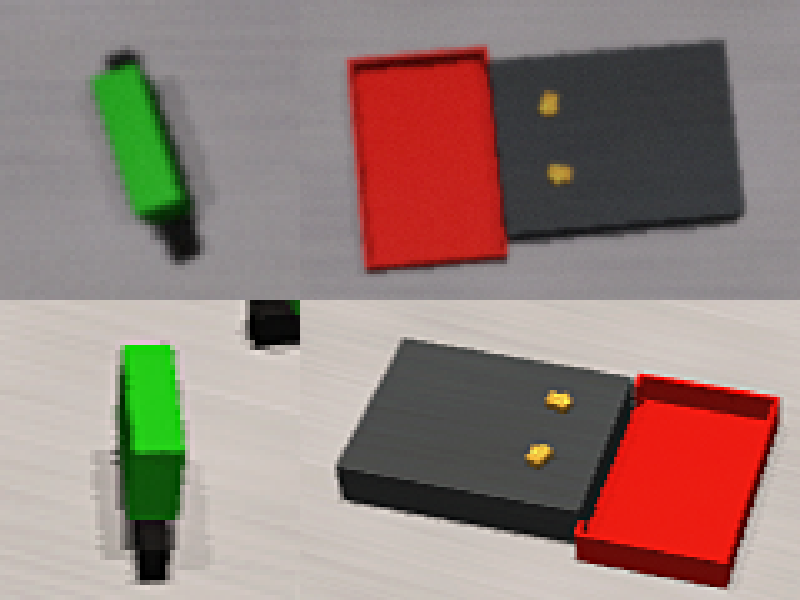

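The crop shows a scraper: green grip bar with black blade ends sticking out, the grip's top face centred at about (248,248) in top and (385,260) in side. The plate's top-face corners in top are (407,178), (413,229), (342,235.5) and (336,184). Next I triangulate.

```bash
python3 - <<'E'
from h import *
np.set_printoptions(precision=4,suppress=True)
s=cv2.imread("pics/side0.png");t=cv2.imread("pics/top0.png")
def mask(im,x,y,w,h,f):
    r=im[y:y+h,x:x+w].astype(int);m=f(r[...,2],r[...,1],r[...,0]).astype(np.uint8)
    n,l,st,ce=cv2.connectedComponentsWithStats(m)
    return [((ce[i]+[x,y]),cv2.minAreaRect((np.argwhere(l==i)[:,::-1]+[x,y]).astype(np.float32)),st[i,4]) for i in range(1,n) if st[i,4]>5]
gt=max(mask(t,230,225,40,50,lambda r,g,b:(g>145)&(g>2*r)&(g>2*b)),key=lambda k:k[2])
gs=max(mask(s,370,240,30,60,lambda r,g,b:(g>150)&(g>2*r)&(g>2*b)),key=lambda k:k[2])
print(gt,gs)
P,e=tri(gs[0],gt[0]);print("grip top",P,e,tri(gs[0],gt[1][0]))
B=np.array([onz("top",p,P[2])[:2] for p in cv2.boxPoints(gt[1])]);print(B,np.linalg.norm(np.diff(B,axis=0),axis=1),B.mean(0))
for i in(0,1):d=B[i+1]-B[i];print(np.degrees(np.arctan2(d[1],d[0])))
# base: blade bottom end near camera, seen on top
print("blade ends", onz("top",(256.7,271),0), onz("side",(385.3,296),0))
C=[((220.9,247),(412.6,228.9)),((289.9,258.4),(342.1,235.5)),((202,284.8),(406.9,177.6)),((274.9,298.6),(336.1,183.6))]
Q=[]
for a,b in C:q=tri(a,b);Q.append(q[0]);print(q)
Q=np.array(Q);print("plate c",Q.mean(0)); y=(Q[1]-Q[0]+Q[3]-Q[2])[:2];x=(Q[2]-Q[0]+Q[3]-Q[1])[:2];print(np.degrees(np.arctan2(y[1],y[0])),np.degrees(np.arctan2(x[1],x[0])),np.linalg.norm(y)/2,np.linalg.norm(x)/2)
f=lambda r,g,b:(r>b*1.6)&(r>100)&(g>r*.5)
for n,im,w in(("side",s,(200,240,90,60)),("top",t,(340,180,75,55))):
    for k in mask(im,*w,f):print(n,k[0],k[2],onz(n,k[0],.045))
E
```

```text
(array([246.5744, 247.3471]), ((246.60000610351562, 247.30003356933594), (27.51181411743164, 8.538147926330566), 71.56504821777344), np.int32(242)) (array([385.218, 259.218]), ((385.2418212890625, 259.15985107421875), (21.18536376953125, 10.230539321899414), 84.80557250976562), np.int32(211))
grip top [0.445  0.3999 0.0759] 0.0004267763787781593 (array([0.4451, 0.3998, 0.076 ]), np.float64(0.00032614098535014544))
[[0.4769 0.4237]
 [0.4844 0.4018]
 [0.4135 0.3766]
 [0.4061 0.3982]] [0.0231 0.0753 0.0229] [0.4452 0.4001]
-71.2111195947774
-160.40266408567237
blade ends [0.3884 0.3816 0.    ] [0.5028 0.4206 0.    ]
(array([ 0.5045, -0.0547,  0.0322]), np.float64(0.0005354724936090523))
(array([0.4846, 0.1431, 0.0328]), np.float64(0.0028872840072238248))
(array([ 0.6507, -0.0397,  0.0339]), np.float64(0.004984875433727743))
(array([0.6326, 0.1599, 0.0337]), np.float64(0.0033517170281801914))
plate c [0.5681 0.0522 0.0332]
95.45936111875093 6.176194005262483 0.1996619483221298 0.14793860408362863
side [267.0606 264.3636] 33 [0.536  0.0998 0.045 ]
side [260.9189 280.4865] 37 [0.5952 0.1076 0.045 ]
top [354.     195.5758] 33 [0.5959 0.1088 0.045 ]
top [357.4615 216.359 ] 39 [0.5369 0.0996 0.045 ]
```

```bash
cat >> h.py <<'E'
def R(deg):
    a=np.radians(deg);y=np.array([np.cos(a),np.sin(a),0]);z=np.array([0,0,-1.]);return np.c_[np.cross(y,z),y,z]
S=np.array([.445,.4,.035]);RS=R(109.4)
PC=np.array([.568,.052,0]);PY=5.7
def plate(x,y,z):
    a=np.radians(PY);return PC+[x*np.cos(a)-y*np.sin(a),x*np.sin(a)+y*np.cos(a),z]
E
python3 - <<'E'
from h import *
p=arm.current_ee_pos();arm.move_l([p[0],p[1],.27])
arm.move_to(S+[0,0,.15],RS);arm.grip(.065)
cv2.imwrite("pics/top1.png",arm.snapshot("top")[:,:,::-1]);cv2.imwrite("pics/side1.png",arm.snapshot("side")[:,:,::-1])
arm.move_l(S,feed=.12);print(arm.current_ee_pos(),arm.current_force())
arm.grip(0);print(arm.current_width(),arm.current_grasp_force(),arm.current_ee_pos())
arm.move_l(S+[0,0,.1],feed=.12);print(arm.current_force(),arm.current_t(),arm.current_joint_positions())
im=arm.snapshot("side");im2=arm.snapshot("top")
cv2.imwrite("pics/g1.png",np.hstack([cv2.resize(im[100:330,300:500],(400,460)),cv2.resize(im2[150:380,150:350],(400,460))])[:,:,::-1])
E
```

```text
[0.44534656 0.4002769  0.0356382 ] [0.43000363 0.45302481 0.65106909]
0.028100030995917832 29.995046854019165 [0.44498822 0.40000185 0.03504657]
[ 0.02749081 -0.98858127 -3.4440986 ] 5.6167 [ 3.62336095e+01  3.10419260e+01  8.62474123e+01 -3.27920581e-03
  6.27813596e+01 -7.31641828e+01]
```

View pics/g1.png

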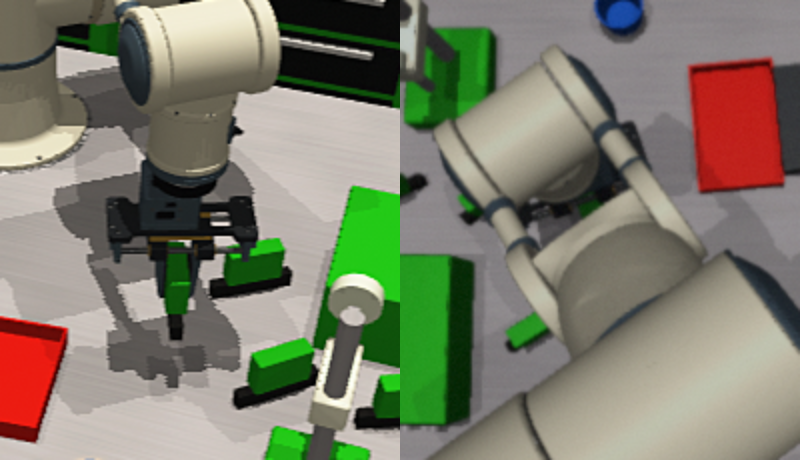

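The scraper is held: width 28.1 mm, about 3.4 N of weight, hanging upright at (175,300) in the left half. Now to the plate, feeling for its surface.

```bash
python3 - <<'E'
from h import *
RP=R(90+PY)
arm.move_to(plate(0,-.02,.16),RP)
arm.move_l(plate(0,-.02,.085),feed=.1)
arm.move_l(plate(0,-.02,.079),feed=.03);arm.sleep(.2)
f0=arm.current_force()[2];z=.079
while z>.069:
    z-=.0006;arm.move_l(plate(0,-.02,z),feed=.02);arm.sleep(.08)
    f=arm.current_force()[2]-f0
    if f>2:break
print(z,f,f0,arm.current_ee_pos(),arm.current_t())
arm.move_l(plate(0,-.02,z+.001),feed=.02);arm.sleep(.1);print(arm.current_force()[2]-f0)
open("z.txt","w").write(str(z))
im=arm.snapshot("side");im2=arm.snapshot("top")
cv2.imwrite("pics/p1.png",np.hstack([cv2.resize(im[170:320,190:340],(400,400)),cv2.resize(im2[150:300,280:430],(400,400))])[:,:,::-1])
E
```

```text
0.07479999999999998 9.229694882855291 -3.219733149095326 [0.57008521 0.0321167  0.07503407] 10.95
0.42911985201117053
```

View pics/p1.png

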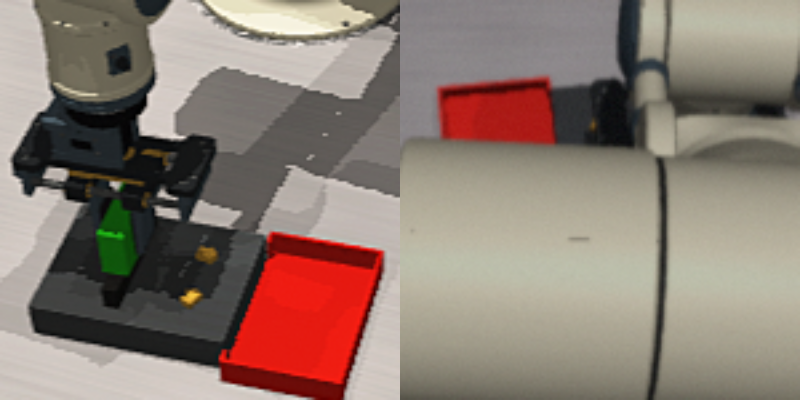

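The blade sits just above the plate behind both chips (left half, (205,255) and (190,297)), square to the tray. Sweeping now.

```bash
python3 - <<'E'
from h import *
z=float(open("z.txt").read())+.0008
arm.move_l(plate(0,.106,z),feed=.05);print(arm.current_force());arm.sleep(.4)
arm.move_l(plate(0,.106,.16),feed=.15)
arm.move_l(S+[0,0,.15],RS,feed=.25)
print(arm.current_t(),arm.current_width())
im=arm.snapshot("side");im2=arm.snapshot("top")
cv2.imwrite("pics/p2.png",np.hstack([cv2.resize(im[200:350,190:390],(480,360)),cv2.resize(im2[150:270,280:430],(320,360),interpolation=cv2.INTER_CUBIC)])[:,:,::-1])
E
```

```text
[-0.79932046  0.14609458 -2.61065893]
16.4083 0.02817513893481903
```

View pics/p2.png

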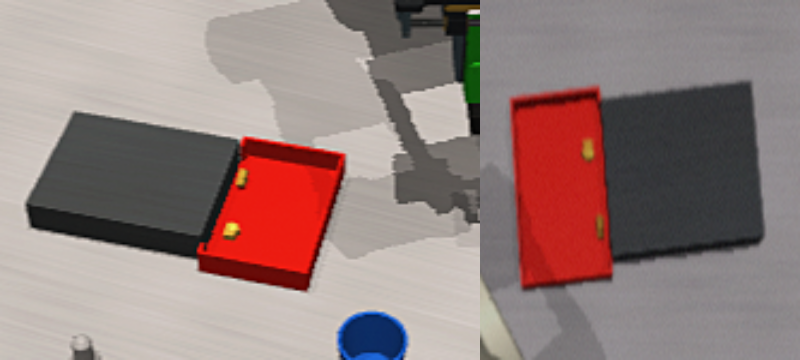

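Both chips are in the tray: top half-crop (588,150) and (600,225), the latter close to the plate wall. I'll check its height while putting the scraper back, feeling for contact.

```bash
python3 - <<'E'
from h import *
print(tri((290.8,274.2),(336.2,225)),tri((190+231/2.4,200+231/2.4),(280+108/2.133,200)))
arm.move_l(S+[0,0,.012],feed=.12);arm.move_l(S+[0,0,.003],feed=.03);arm.sleep(.2)
f0=arm.current_force()[2];z=.003
while z>-.004:
    z-=.0004;arm.move_l(S+[0,0,z],feed=.02);arm.sleep(.08)
    f=arm.current_force()[2]-f0
    if f>1.5:break
print(z,f,f0)
arm.grip(.065);arm.sleep(.2)
arm.move_l(S+[0,0,.15],feed=.12)
arm.move_to([.3,.35,.35],RS) if arm.solve_ik([.3,.35,.35],RS) is not None else None
arm.move_joints([-30,*arm.current_joint_positions()[1:]])
print(arm.current_t(),arm.current_force())
im=arm.snapshot("side");im2=arm.snapshot("top")
t=im2[225:275,230:270].astype(int);m=((t[...,1]>145)&(t[...,1]>2*t[...,0])&(t[...,1]>2*t[...,2])).astype(np.uint8)
p=np.argwhere(m)[:,::-1]+[230,225];print(p.mean(0),cv2.minAreaRect(p.astype(np.float32)))
cv2.imwrite("pics/e.png",np.hstack([cv2.resize(im[200:340,240:440],(480,360)),cv2.resize(im2[150:290,220:360],(320,360),interpolation=cv2.INTER_CUBIC)])[:,:,::-1])
E
```

```text
(array([0.51868327, 0.15855241, 0.00944103]), np.float64(0.0019576411314768233)) (array([0.59231715, 0.17435442, 0.00442075]), np.float64(0.0019615771963386627))
-0.0002000000000000002 8.577364341180337 -2.3986039662633036
26.3083 [ 0.79178914 -0.8734885  -0.0193453 ]
[246.54958678 247.34710744] ((246.58445739746094, 247.3367919921875), (27.504899978637695, 8.792905807495117), 72.34988403320312)
```

View pics/e.png

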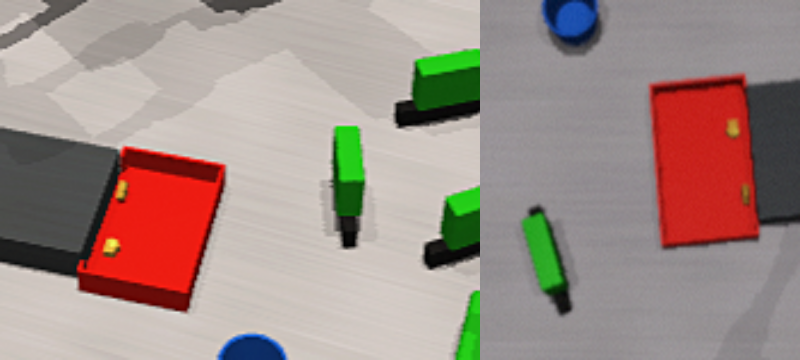

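The scraper stands upright with its centroid within 0.03 px of where it started. Both chips are low in the tray (z about 4–9 mm), and the arm is clear.

```bash
python3 -c "
from rig import arm
print(arm.sign_off())"
```

```text
the job is handed in; nothing more can be done
None
```

Job handed in at about 26 s: both chips are in the red tray, and the scraper stands upright back where it was taken from, within the camera's resolution.

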